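# Show a customer the sweets: lever bin, no slam

## Robot

A 6-joint arm with a two-finger parallel gripper is mounted at the origin on the work surface. World frame = base frame: x ahead of the robot, y to its left, z up, the work surface at z = 0. Lengths are in m, angles in degrees, forces in N, time in s.
With the tool pointing down it reaches from about 0.4 to 0.825 m from the base axis. Payload 7 kg.
Tool frame: the origin (TCP) lies on the centre line of the jaws, within the pads' length; the fingertips stand 19 mm ahead of it and the grasp point (between the pads) is the TCP (r.tip_extent is the distance from the TCP to the fingertips, in m); z points along the fingers, y is the line along which they close (so a half turn about z gives the same grasp; the last joint's range is limited). The gripper opens to 88 mm and grips with 3 to 60 N. Pads are 19 mm wide; open, the fingers measure 130 mm over their backs; the gripper's body (78 mm by 193 mm) begins 47 mm behind the grasp point.
Start: joints at [-59.353, 20.546, 0.682, 0, -70.136, -16.507], TCP at [0.165, -0.655, 0.246] pointing down, gripper open.
Joint ranges: [-176.03, 176.03], [-82.01, 121.73], [-58.28, 71.71], [-173.87, 95.51], [-174.79, -0.11], [-173.66, 173.66]. Speed limits (degrees/s): [136.94, 136.94, 172.46, 180, 180, 180].

## Interface

Orientations are given as [roll, pitch, yaw] about the fixed x, y, z axes, in that order (R = Rz(yaw) Ry(pitch) Rx(roll)).
In Python, from plant import r gives the robot as it stands. The module is installed in compiled form; this text tells all that it offers.
- The arm moves only by the tool jog_arm, never from a script. Its argument "deltas" is a list that holds one entry, the list of rows, each a list of 5 numbers: the opening, from -1 (shut) to 1 (fully open), then the shift along the world's x, y, z in cm, then the turn about the world's z in rad. In form: [[[claw, dx, dy, dz, turn], ...]]. A call has 1 to 8 rows; each row shifts and turns the commanded pose from where the row before left it; what a row does not reach is not made up. A row lasts 1/8 s, in which the tool goes at most 62.5 mm and 10.7 degrees, less where a joint would pass 70% of its speed; a pose out of reach is approached as far as the arm can. A call with a gripper value outside its range is refused whole. The fingers move at their own pace and stop on an object; "force" is the grip in N (left out, the last holds). Time passes only in rows, so rows that do not move let the fingers close. It gives the time, the measured TCP pose, the force, the opening and the grip force at its end, in the units of the state.
- r.get_state(): the state, without advancing time (a new reading comes with each control period).
- r.capture(name): name is "side" or "top" or "wrist"; returns the picture (420x560x3 uint8, blue, green, red); there is no depth.
- r.camera_info(name): a dict with "fx", "fy", "cx", "cy" (pixels), "view" (4x4, takes a point from world to camera coordinates). Camera axes: x right, y up, looking along -z (the intrinsics and any distortion apply to the point x, -y, -z); pixel columns grow to the right and rows downward; lengths in m; the calibration is good to about 2 mm. The wrist camera is an equidistant fisheye: a pixel r from the principal point sees the ray r / f radians off the axis. A picture is of the moment at which its call begins: read the wrist's pose just before it. camera_info takes no time and is no camera call; for the wrist camera it gives the pose at the moment of the call.
- r.close_job(): hands the job in; it is judged then, once.
The state is a dict: "time_s": time; "joints": joint angles; "qd": joint speeds; "joint_torque": joint torques, N m; "tcp_pos": TCP position; "eef_rot": TCP orientation; "contact_force": force on the tool from outside, world axes, zero at the start; "moment": the same for the moment, N m; "gripper_width": finger opening in m; "gripper_force": force on a finger pad.
Only numpy, scipy, OpenCV 4.12 (cv2) and the standard library are available. Lean on these libraries where they do the work, as an engineer would, in place of code of your own. Each camera call takes 0.05 s, during which the arm holds its last target. There are 200 camera calls.

## Task

Show the customer what is in the wide sweets bin: with the fingertips, press its lever plate down until the lid stands fully open, keep it open for three seconds, then ease the plate back up so that the lid comes down slowly and shuts without slamming. Work only by the lever, never by touching the lid, and leave the narrow bin shut and the goods on the counter where they are.

Things in the scene. Friction and masses are not known exactly. Their poses are not given: they have to be found in the camera images.
- wide_bin: The wide sweets bin, fixed to the counter and holding wrapped flat bars: white base 70 mm tall under an open steel tray, 260 mm wide (its y), 170 mm deep (its x), rim 158 mm above the counter. Origin: centre of its underside, on the counter; z up. The lever sticks out of the middle of its front (-x side); the lid is hinged along its far (+x) rim.
- wide_plate (a point): Centre of the top face of the wide bin's metal press plate, 64 mm wide (bin's y), 40 mm long (bin's x), 8 mm thick, at the lever's end. At rest 181 mm in front of the bin's origin (96 mm off the front face), 86 mm above the counter, its free end tilted up 0.25 rad; fully down 183 mm in front, 32 mm up, tilted down 0.25 rad. Between, it goes at most 4 mm further out: straight down and up works.
- wide_lever (a joint): Angle of the wide bin's lever, rad: 0 at rest (plate up), 0.5 down at its stop. Pivot 75 mm in front of the bin's origin, 55 mm above the counter; 110 mm from pivot to plate. Rigidly linked to the lid, both ways: lid angle = 2.2 x lever angle. No latch: the lid's weight pushes the plate up with 2 to 9 N (most when shut); it returns at once if let go.
- wide_lid_angle (a joint): Angle of the wide bin's lid in rad: 0 shut, 1.1 fully open. Let go even a few degrees open, it falls and slams.
- wide_lid: The wide bin's lid: clear plastic panel in a steel frame, 260 mm wide, 184 mm deep, 6 mm thick. Origin: middle of the lid; shut, it is 160 mm above the bin's origin. It swings about a hinge along the bin's y, 91 mm behind (+x) and 160 mm above the bin's origin.
- narrow_bin: The narrow sweets bin, fixed to the counter and holding round sweets: white base 70 mm tall under an open steel tray, 150 mm wide (its y), 170 mm deep (its x), rim 158 mm above the counter. Origin: centre of its underside, on the counter; z up. The lever sticks out of the middle of its front (-x side); the lid is hinged along its far (+x) rim.
- narrow_plate (a point): Centre of the top face of the narrow bin's metal press plate, 64 mm wide (bin's y), 40 mm long (bin's x), 8 mm thick, at the lever's end. At rest 181 mm in front of the bin's origin (96 mm off the front face), 86 mm above the counter, its free end tilted up 0.25 rad; fully down 183 mm in front, 32 mm up, tilted down 0.25 rad. Between, it goes at most 4 mm further out: straight down and up works.
- narrow_lever (a joint): Angle of the narrow bin's lever, rad: 0 at rest (plate up), 0.5 down at its stop. Pivot 75 mm in front of the bin's origin, 55 mm above the counter; 110 mm from pivot to plate. Rigidly linked to the lid, both ways: lid angle = 2.2 x lever angle. No latch: the lid's weight pushes the plate up with 2 to 9 N (most when shut); it returns at once if let go.
- narrow_lid_angle (a joint): Angle of the narrow bin's lid in rad: 0 shut, 1.1 fully open. Let go even a few degrees open, it falls and slams.
- tin: Loose tin with a paper band, 68 mm diameter, 110 mm tall, standing. Bystander. Origin: centre of its underside.
- biscuit_box: Loose cardboard biscuit box, 120 x 50 x 50 mm (x, y, z), lying. Bystander. Origin: centre of its underside.
- soap_box: Loose small paper soap box, 90 x 60 x 35 mm (x, y, z), lying. Bystander. Origin: centre of its underside.

How it is judged (in metres and radians):
On the way, in this order (a step that is already met when the one before it is completed fails the run):
1. the wide bin's lid is held fully open (above 0.95 of 1.1 rad) for 2.5 s (value of joint wide_lid_angle above 0.95 rad), for 2.5 s.
2. the wide bin's lid is shut again (value of joint wide_lid_angle below 0.03 rad), for 0.2 s.
At the end, for the whole second after the job is handed in: The wide bin's lid is shut (below 0.03 rad), the narrow bin's lid is shut, and the tin and the two boxes are within 20 mm of where they began (value of joint each of wide_lid_angle, narrow_lid_angle below 0.03 rad and distance of each of tin, biscuit_box, soap_box from where it was at the start of the episode below 0.02 m); the robot touches nothing.
It fails at once if the wide bin's lid comes down faster than 2.2 rad/s (slams) (velocity of joint wide_lid_angle below -2.2 rad/s).
It fails at once if the robot touches the wide bin's lid (contact force between any of the fingers, the arm and wide_lid above 0.5 N).
It fails at once if the narrow bin's lid is opened (above 0.1 rad) (value of joint narrow_lid_angle above 0.1 rad).
It fails at once if a bystander is pushed more than 20 mm, lifted or carried (distance of any of tin, biscuit_box, soap_box from where it was at the start of the episode above 0.02 m or height (world z) of any of tin, biscuit_box, soap_box above 0.01 m).
It also fails if it takes over 45 s, if anything falls off the work surface, if the arm or the gripper's body presses on something with over 40 N, if the wrist force passes 120 N, or if a joint passes its speed limit or range.

## Working session

There is one attempt and no reset: what is moved stays moved. The work goes in short steps, Python scripts to look and compute and a tool call to move; the robot and the scene stay as the last step left them, time stands still between calls to the robot, and variables do not carry over. Pictures are saved under pics/ and viewed, at most 10 in all, crops included, and the job is handed in when it is done.

Besides the shell and the picture viewer there is one more tool, called after "Emit:" in YAML: its name, and indented under it one key for each argument. jog_arm: Moves the arm, as the interface text tells. Its arguments: {"type":"object","properties":{"deltas":{"type":"array"},"force":{"type":"number"}},"required":["deltas"]}

```bash
mkdir -p pics; python3 - <<'E'
from plant import r
import cv2
for n in ("top","side"):
    cv2.imwrite(f"pics/{n}0.png", r.capture(n)); i=r.camera_info(n); print(n,i)
print(r.get_state())
E
```

```text
top {'fx': 394.9471674305233, 'fy': 394.9471674305233, 'cx': 280.02126660415377, 'cy': 212.05542617969516, 'view': array([[ 0.00404337, -0.99996632,  0.00714177, -0.02143804],
       [ 0.99721196,  0.00456418,  0.07448134, -0.5850943 ],
       [-0.07451143,  0.0068207 ,  0.99719683, -1.07066521],
       [ 0.        ,  0.        ,  0.        ,  1.        ]])}
side {'fx': 444.5876287113744, 'fy': 444.5876287113744, 'cx': 273.17706060739386, 'cy': 212.4974886048718, 'view': array([[-0.91235627, -0.40918377, -0.01321685,  0.53204508],
       [ 0.29106099, -0.67100499,  0.68193533, -0.24783471],
       [-0.28790544,  0.61832107,  0.73129304, -1.21048992],
       [ 0.        ,  0.        ,  0.        ,  1.        ]])}
{'time_s': 0.1, 'joints': array([-5.93531157e+01,  2.05876285e+01,  6.38687032e-01, -1.77297211e-02,
       -7.01354041e+01, -1.65065998e+01]), 'qd': array([ 0.05585814, -0.06790142,  0.11159936,  0.11612024, -0.06000495,
        0.00648297]), 'joint_torque': array([ 1.83101965e-03, -5.84164381e+01,  2.93755603e+01,  7.01540351e+00,
        1.01729447e-02, -6.21531558e-05]), 'tcp_pos': array([ 0.16477286, -0.65415721,  0.24471046]), 'eef_rot': array([ 1.79914395e+02, -7.98595535e-03, -1.65865746e+02]), 'contact_force': array([ 0.2942833 , -0.4995579 , -0.77862225]), 'moment': array([ 0.01633507, -0.01138883, -0.04559903]), 'gripper_force': 0.0, 'gripper_width': 0.08756339815202756}
```

View pics/top0.png

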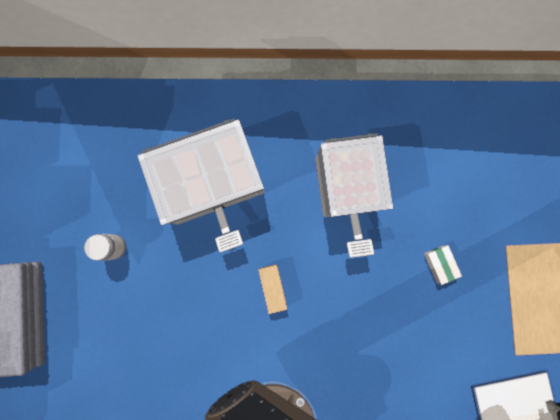

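View pics/side0.png

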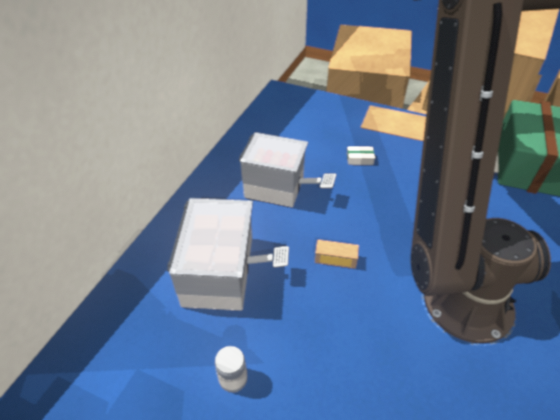

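The top view shows the wide bin's lid with corners near (138,153), (238,121), (263,190) and (163,223), and its plate at about (229,240). The biscuit box is near (273,289), the tin at (100,247) and the narrow plate at (360,248). In the side view the wide plate is at about (281,257).

```bash
cat > h.py <<'E'
import numpy as np, cv2
from plant import r
def ray(n,u,v):
    i=r.camera_info(n); V=i["view"]; R=V[:3,:3]
    d=R.T@np.array([(u-i["cx"])/i["fx"],-(v-i["cy"])/i["fy"],-1.]); return -R.T@V[:3,3], d
def at(n,u,v,z):
    c,d=ray(n,u,v); return (c+d*(z-c[2])/d[2])[:3]
def two(a,b):
    (c1,d1),(c2,d2)=ray("top",*a),ray("side",*b)
    s=np.linalg.lstsq(np.c_[d1,-d2],c2-c1,rcond=None)[0]; p,q=c1+s[0]*d1,c2+s[1]*d2
    return (p+q)/2,np.linalg.norm(p-q)
def blob(img,x0,y0,x1,y1,name=None):
    hsv=cv2.cvtColor(img,cv2.COLOR_BGR2HSV)
    m=((hsv[...,1]<90)&(hsv[...,2]>110)).astype(np.uint8); k=np.zeros_like(m); k[y0:y1,x0:x1]=m[y0:y1,x0:x1]
    cs=cv2.findContours(k,cv2.RETR_EXTERNAL,cv2.CHAIN_APPROX_NONE)[0]
    return cv2.minAreaRect(max(cs,key=cv2.contourArea))
E
python3 - <<'E'
from h import *
np.set_printoptions(precision=4,suppress=True)
T,S=cv2.imread("pics/top0.png"),cv2.imread("pics/side0.png")
L=[at("top",*p,.163) for p in [(138,153),(238,121),(263,190),(163,223)]]
c=np.mean(L,0); a=(L[1]+L[0]-L[2]-L[3])[:2]; w=(L[0]+L[3]-L[1]-L[2])[:2]
print("lid",c,"yaw x",np.degrees(np.arctan2(a[1],a[0])),"yaw y",np.degrees(np.arctan2(w[1],w[0]))-90, np.linalg.norm(a)/2,np.linalg.norm(w)/2)
rt=blob(T,205,231,250,260); rs=blob(S,272,240,300,275); print(rt,rs)
print("plate", at("top",*rt[0],.086), two(rt[0],rs[0]))
for y in (np.degrees(np.arctan2(a[1],a[0])),np.degrees(np.arctan2(w[1],w[0]))-90):
    print("plate from lid", c[:2]-.181*np.array([np.cos(np.radians(y)),np.sin(np.radians(y))]))
print("box",[at("top",*p,.05)[:2] for p in [(260,267),(280,264),(286,311),(267,314)]])
E
```

```text
lid [0.6724 0.1749 0.163 ] yaw x 20.56769714518539 yaw y 18.584798574312373 0.18139940529818502 0.25368529548860014
((228.0500030517578, 239.15000915527344), (19.922346115112305, 26.563129425048828), 71.56504821777344) ((280.0, 256.0), (22.0, 16.0), 90.0)
plate [0.5095 0.1157 0.086 ] (array([0.5094, 0.1159, 0.0845]), np.float64(0.00010638221273413537))
plate from lid [0.5029 0.1113]
plate from lid [0.5008 0.1172]
box [array([0.4359, 0.0341]), array([ 0.4441, -0.0192]), array([ 0.3206, -0.0356]), array([0.3127, 0.0146])]
```

Emit:
jog_arm:
  deltas:
    - [[-1,3.5,4.4,0,0.01],[-1,3.5,4.4,0,0.01],[-1,3.5,4.4,0,0.01],[-1,3.5,4.4,0,0.01],[-1,3.5,4.4,0,0.01],[-1,3.5,4.4,0,0.01],[-1,3.5,4.4,0,0.01],[-1,3.5,4.4,0,0.01]]
  force: 20

```text
time_s: 1.1
tcp_pos: [0.4456, -0.3008, 0.2455]
eef_rot: [180.0, -0.0, -161.3]
contact_force: [0.3, -0.2, 0.2]
gripper_width: 0.0135
gripper_force: 0.0
```

Emit:
jog_arm:
  deltas:
    - [[-1,1,5.2,0,0],[-1,1,5.2,0,0],[-1,1,5.2,0,0],[-1,1,5.2,0,0],[-1,1,5.2,0,0],[-1,1,5.2,0,0],[-1,0,5.2,0,0],[-1,0,5.0,0,0]]

```text
time_s: 2.1
tcp_pos: [0.5045, 0.1132, 0.2453]
eef_rot: [180.0, -0.0, -161.3]
contact_force: [0.4, -0.1, 0.1]
gripper_width: 0.0006
gripper_force: 0.0
```

Emit:
jog_arm:
  deltas:
    - [[-1,0.4,0.2,-2,0],[-1,0,0,-2,0],[-1,0,0,-2,0],[-1,0,0,-2,0],[-1,0,0,-2,0],[-1,0,0,-1.5,0],[-1,0,0,0,0]]

```text
time_s: 2.98
tcp_pos: [0.5082, 0.1131, 0.1295]
eef_rot: [-180.0, -0.1, -161.3]
contact_force: [0.6, -0.1, -0.2]
gripper_width: 0.0005
gripper_force: 0.0
```

```bash
python3 - <<'E'
from h import *
S=r.capture("side")[170:320,150:350]; T=r.capture("top")[110:310,130:330]
cv2.imwrite("pics/near.png",np.hstack([cv2.resize(S,(533,400)),cv2.resize(T,(266,266),).copy() if 0 else cv2.copyMakeBorder(cv2.resize(T,(266,266)),0,134,0,0,cv2.BORDER_CONSTANT)]))
print(r.get_state()["tcp_pos"])
E
```

```text
[0.50915252 0.11354933 0.1309322 ]
```

View pics/near.png

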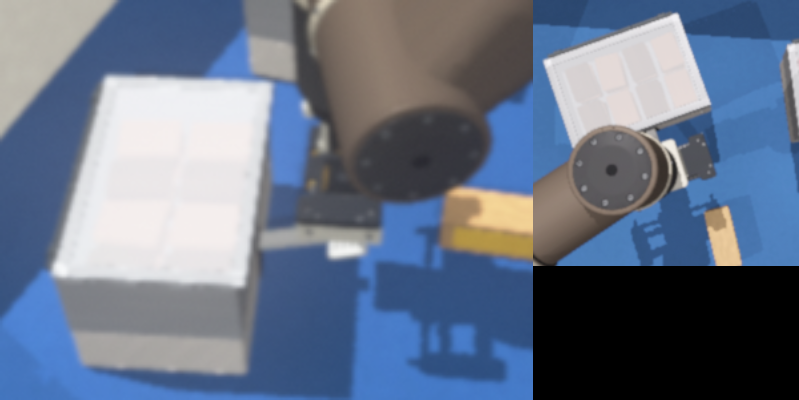

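The side crop shows the closed fingers right above the plate (about (345,240)), with the lid's front edge clear to the left near x=270. Before pressing I'll check where the wrist camera sits relative to the lid's sweep.

```bash
python3 - <<'E'
from h import *
V=r.camera_info("wrist")["view"]; p=-V[:3,:3].T@V[:3,3]; y=np.radians(19.3)
o=np.array([.5085,.1155])+.181*np.array([np.cos(y),np.sin(y)])
d=p[:2]-o; print("cam",p,"bin frame",d@[np.cos(y),np.sin(y)],d@[-np.sin(y),np.cos(y)],r.get_state()["joints"].round(1))
cv2.imwrite("pics/wrist.png",r.capture("wrist"))
E
```

```text
cam [0.44020551 0.08920909 0.26956267] bin frame -0.25414593171102123 -0.0022410760500630247 [  34.2   12.3  -27.4    0.   -50.2 -105.4]
```

View pics/wrist.png

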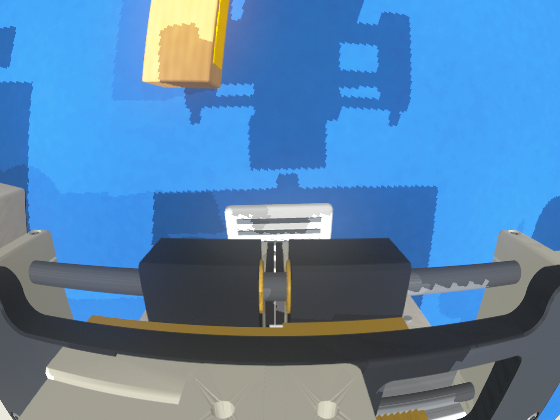

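The wrist view shows the camera on the robot's side, and the closed fingers (around column 275) centred over the plate (columns 226–332). Now I press.

Emit:
jog_arm:
  deltas:
    - [[-1,0,0,-0.5,0],[-1,0,0,-0.5,0],[-1,0,0,-0.5,0],[-1,0,0,-0.5,0],[-1,0,0,-0.5,0],[-1,0,0,-0.5,0],[-1,0,0,-0.5,0],[-1,0,0,-0.5,0]]

```text
time_s: 4.12
tcp_pos: [0.5081, 0.1129, 0.0906]
eef_rot: [-180.0, -0.1, -161.3]
contact_force: [-4.7, -1.2, 8.3]
gripper_width: 0.0005
gripper_force: 3.8
```

Emit:
jog_arm:
  deltas:
    - [[-1,0,0,-0.5,0],[-1,0,0,-0.5,0],[-1,0,0,-0.5,0],[-1,0,0,-0.5,0],[-1,0,0,-0.5,0],[-1,0,0,-0.5,0],[-1,0,0,-0.3,0],[-1,0,0,0,0]]

```text
time_s: 5.12
tcp_pos: [0.5089, 0.1133, 0.0574]
eef_rot: [-180.0, -0.0, -161.3]
contact_force: [-1.1, -1.8, 3.3]
gripper_width: 0.0006
gripper_force: 1.7
```

```bash
python3 - <<'E'
from h import *
s=r.get_state(); print(s["time_s"],s["tcp_pos"],s["contact_force"])
cv2.imwrite("pics/open.png",r.capture("side")[120:330,130:410])
E
```

```text
5.125 [0.50885852 0.11328701 0.05742707] [-1.11679538 -1.76576313  3.30909563]
```

View pics/open.png

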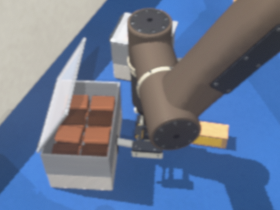

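The lid stands wide open (near (62,95) in the crop), with the tray and bars showing. The force is only 3 N, so the stop hasn't been reached; I'll press a little further until it is felt, then hold.

Emit:
jog_arm:
  deltas:
    - [[-1,0,0,-0.1,0],[-1,0,0,-0.1,0],[-1,0,0,-0.1,0],[-1,0,0,0,0]]

```text
time_s: 5.68
tcp_pos: [0.5091, 0.1136, 0.0546]
eef_rot: [180.0, 0.0, -161.3]
contact_force: [0.2, -1.9, 2.8]
gripper_width: 0.0001
gripper_force: 1.5
```

Emit:
jog_arm:
  deltas:
    - [[-1,0,0,-0.1,0],[-1,0,0,-0.1,0],[-1,0,0,0,0],[-1,0,0,0,0]]

```text
time_s: 6.18
tcp_pos: [0.5094, 0.1136, 0.0536]
eef_rot: [-180.0, 0.1, -161.2]
contact_force: [-2.9, -3.6, 13.7]
gripper_width: 0.0005
gripper_force: 7.1
```

At the stop (force up to 14 N). Now I hold for over 3 s.

Emit:
jog_arm:
  deltas:
    - [[-1,0,0,0,0],[-1,0,0,0,0],[-1,0,0,0,0],[-1,0,0,0,0],[-1,0,0,0,0],[-1,0,0,0,0],[-1,0,0,0,0],[-1,0,0,0,0]]

```text
time_s: 7.18
tcp_pos: [0.5094, 0.1136, 0.0536]
eef_rot: [-180.0, 0.1, -161.2]
contact_force: [-2.0, -4.0, 13.9]
gripper_width: 0.0004
gripper_force: 7.0
```

Emit:
jog_arm:
  deltas:
    - [[-1,0,0,0,0],[-1,0,0,0,0],[-1,0,0,0,0],[-1,0,0,0,0],[-1,0,0,0,0],[-1,0,0,0,0],[-1,0,0,0,0],[-1,0,0,0,0]]

```text
time_s: 8.18
tcp_pos: [0.5094, 0.1136, 0.0536]
eef_rot: [-180.0, 0.1, -161.2]
contact_force: [-2.6, -3.5, 13.5]
gripper_width: 0.0005
gripper_force: 7.0
```

Emit:
jog_arm:
  deltas:
    - [[-1,0,0,0,0],[-1,0,0,0,0],[-1,0,0,0,0],[-1,0,0,0,0],[-1,0,0,0,0],[-1,0,0,0,0],[-1,0,0,0,0],[-1,0,0,0,0]]

```text
time_s: 9.18
tcp_pos: [0.5094, 0.1136, 0.0536]
eef_rot: [-180.0, 0.1, -161.2]
contact_force: [-2.6, -3.0, 13.1]
gripper_width: 0.0006
gripper_force: 7.0
```

Emit:
jog_arm:
  deltas:
    - [[-1,0,0,0,0],[-1,0,0,0,0],[-1,0,0,0.2,0],[-1,0,0,0.3,0],[-1,0,0,0.3,0],[-1,0,0,0.3,0],[-1,0,0,0.3,0],[-1,0,0,0.3,0]]

```text
time_s: 10.18
tcp_pos: [0.5084, 0.1133, 0.0696]
eef_rot: [-180.0, -0.1, -161.3]
contact_force: [-4.3, -1.1, 4.6]
gripper_width: 0.0005
gripper_force: 2.6
```

Emit:
jog_arm:
  deltas:
    - [[-1,0,0,0.3,0],[-1,0,0,0.3,0],[-1,0,0,0.3,0],[-1,0,0,0.3,0],[-1,0,0,0.3,0],[-1,0,0,0.3,0],[-1,0,0,0.3,0],[-1,0,0,0.3,0]]

```text
time_s: 11.18
tcp_pos: [0.5105, 0.1142, 0.0947]
eef_rot: [180.0, 0.2, -161.2]
contact_force: [-0.1, -1.5, 5.6]
gripper_width: 0.0002
gripper_force: 3.2
```

Emit:
jog_arm:
  deltas:
    - [[-1,0,0,0.2,0],[-1,0,0,0.2,0],[-1,0,0,0.2,0],[-1,0,0,0.2,0],[-1,0,0,0.2,0],[-1,0,0,0.2,0],[-1,0,0,0.2,0],[-1,0,0,0.2,0]]

```text
time_s: 12.18
tcp_pos: [0.5084, 0.1133, 0.1092]
eef_rot: [180.0, -0.1, -161.3]
contact_force: [-0.3, 0.2, 0.1]
gripper_width: 0.0004
gripper_force: 0.0
```

The plate is back at rest with no force left on it. I'll rise clear and check.

Emit:
jog_arm:
  deltas:
    - [[-1,0,0,0.5,0],[-1,0,0,1,0],[-1,0,0,2,0],[-1,0,0,2,0],[-1,-0.5,0,2,0],[-1,-0.5,0,2,0],[-1,0,0,2,0],[-1,0,0,0,0]]

```text
time_s: 13.18
tcp_pos: [0.4997, 0.1139, 0.2267]
eef_rot: [180.0, 0.2, -161.3]
contact_force: [-0.7, 0.3, -0.5]
gripper_width: 0.0004
gripper_force: 0.0
```

```bash
python3 - <<'E'
from h import *
s=r.get_state(); print(s["time_s"],s["tcp_pos"],s["contact_force"])
cv2.imwrite("pics/end.png",r.capture("side"))
E
```

```text
13.175 [0.4996664  0.11391138 0.22671731] [-0.69726238  0.29086673 -0.45235156]
```

View pics/end.png

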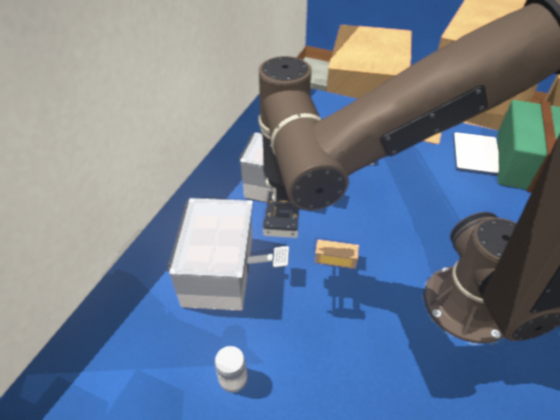

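The wide lid is shut and its plate is back up at (281,257), as at the start. The tin (230,370) and the biscuit box (337,254) haven't moved, and the arm is clear.

```bash
python3 -c "
from plant import r
print(r.close_job())"
```

```text
the job is handed in; nothing more can be done
None
```

I opened the wide bin fully by its lever, held it open for over three seconds, and eased it shut without a slam. I then handed the job in at about 13 s; the hand-in returned no verdict.

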